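# Press the brass bush home on the insert press

### The arm

A 7-joint arm with a two-finger parallel gripper is mounted at the origin on the work surface. World frame = base frame: x ahead of the robot, y to its left, z up, the work surface at z = 0. Lengths are in m, angles in rad, forces in N, time in s.
With the tool pointing down it reaches from about 0.425 to 0.95 m from the base axis. Payload 4.7 kg.
Tool frame: the origin (TCP) lies midway between the tips of the shut fingers; the grasp point (between the pads) lies 19 mm behind it; z points along the fingers, y is the line along which they close (so a half turn about z gives the same grasp; the last joint's range is limited). The gripper opens to 85 mm and grips with 20 to 120 N. Pads are 22 mm wide; open, the fingers measure 114 mm over their backs; the gripper's body (76 mm by 85 mm) begins 54 mm behind the grasp point. The pads swing forward as they close: fully open they stand 13 mm farther back than shut.
Start: joints at [-1.215, 0.469, -0.049, 1.532, 0.024, 1.141, -0.082], TCP at [0.253, 0.626, 0.201] pointing down, gripper open.
Joint ranges: [-2.59, 2.59], [-0.33, 1.99], [-1.39, 1.29], [0.1, 2.45], [-1.04, 4.18], [0.21, 1.99], [-2.66, 2.66]. Speed limits (rad/s): [2.57, 2.57, 3.14, 3.14, 3.14, 3.14, 3.14].

### API

Orientations are given as [roll, pitch, yaw] about the fixed x, y, z axes, in that order (R = Rz(yaw) Ry(pitch) Rx(roll)).
In Python, from cell import r, snapshot gives the robot as it stands. The module is installed in compiled form; this text tells all that it offers.
- The arm moves only by the shell command python3 -m creep 'ROWS' [FORCE]. ROWS is JSON, a list of rows, each a list of 3 entries, a list of its own where there are three numbers: the finger opening in cm, from 0 to 8.54, then the shift along the tool's x, y, z in cm, then the turn, a rotation vector about the tool's x, y, z in rad. A call has 1 to 8 rows; each row is the pose to reach, as a shift and turn from the pose commanded when the call began, along the tool's axes at that moment; what a row does not reach only later rows make up. A row lasts 1/10 s, in which the tool goes at most 50 mm and 8.59 degrees, less where a joint would pass 70% of its speed; a pose out of reach is approached as far as the arm can. A call with a gripper value outside its range is refused whole. The fingers move at their own pace and stop on an object; FORCE is the grip in N (left out, the last holds). Time passes only in rows, so rows that repeat a pose let the fingers close. It gives the time, the measured TCP pose, the force, the opening and the grip force at its end, in the units of the state.
- r.state(): the state, without advancing time (a new reading comes with each control period).
- snapshot(name): name is "side" or "top"; returns a dict with "img" (480x640x3 uint8, blue, green, red), "z_map" (480x640 float32, m along the optical axis (not along the pixel's ray), 0 where there is no reading), "fx", "fy", "cx", "cy" (pixels), "cam_to_world" (4x4, takes a point from camera to world coordinates). Camera axes: x right, y down, z forward; pixel columns grow to the right and rows downward; lengths in m; the calibration is good to about 2 mm. A picture is of the moment at which its call begins.
- r.hand_in(): hands the job in; it is judged then, once.
The state is a dict: "clock": time; "joint_pos": joint angles; "joint_vel": joint speeds; "joint_torque": joint torques, N m; "tcp_pos": TCP position; "eef_rot": TCP orientation; "ft_force": force on the tool from outside, world axes, zero at the start; "ft_torque": the same for the moment, N m; "gripper_width": finger opening in m; "grip_force": force on a finger pad.
Only numpy, scipy, OpenCV 4.12 (cv2) and the standard library are available. Lean on these libraries where they do the work, as an engineer would, in place of code of your own. Each camera call takes 0.05 s, during which the arm holds its last target. There are 200 camera calls.

### The job

On the grey hand press, pull the safety catch fully back by its upright round knob so that its bolt no longer lies under the lever, then push the lever all the way down to press the brass bush into the yellow printed housing. Leave the catch back and the lever down, and do not shift the small square-headed clamp that holds the housing at the foot of the press.

Things in the scene. Friction and masses are not known exactly. Their poses are not given: they have to be found in the camera images.
- catch (a joint): Safety catch of the press: a steel bolt, 14 mm wide, sliding level in a dark guide block on a post on the robot's side of the press, 187 mm above the table. Travel in m: about 0 = bolt lies under the lever and blocks it; 0.040 = fully back (hard stop); the lever is free from 0.027 on. Slides stiffly (about 3 N), stays where left.
- catch_knob (a point): Centre of the upright round black knob on the catch bolt: 22 mm diameter, 28 mm tall, about 230 mm above the table, on a 12 mm neck. Frame z is up; the catch slides back along the frame's -x, roughly towards the robot, 40 mm. Towards +x: guide block 8 mm beyond the knob with its top 26 mm below this point, raised lever 79 mm away.
- lever (a joint): Main lever of the press. Angle in rad: 0 = up (as it starts), 0.6 = fully down (hard stop). With the catch in it meets the bolt after 0.01 to 0.02. A stiff hinge: takes about 5 N on the paddle and stays where it is left.
- lever_paddle (a point): Middle of the top face of the black palm paddle at the lever's free end: 46 mm wide, 85 mm long, 16 mm thick; 246 mm above the table when up. Frame x: level hinge axis, across the paddle, parallel to the catch's slide. The hinge lies 185 mm along frame +y and 76 mm lower. Going fully down it sinks 118 mm and shifts at most 17 mm along the lever, so a straight push down does it.
- nest_clamp (a joint): Small slide with an 18 mm square black head, low at the foot of the press (about 65 mm above the table), on the side away from the robot. It holds the housing: leave it. Value is its travel in m, grows as it is pulled off the housing.

How it is judged:
On the way:
1. the catch is pulled back clear of the lever while the lever is still up (value of joint catch above 0.028 m and value of joint lever below 0.1 rad), for 0.2 s.
At the end, for the whole second after the job is handed in: The lever is down (at least 0.5 of its 0.6 rad), at rest; the catch is still back (at least 24 of its 40 mm); the nest clamp has not been pulled off by more than 8 mm (value of joint lever above 0.5 rad and value of joint catch above 0.024 m and velocity of joint lever below 0.05 rad/s and value of joint nest_clamp below 0.008 m); the robot touches nothing.
It fails at once if the lever is forced past the engaged catch (value of joint lever above 0.15 rad and value of joint catch below 0.015 m).
It fails at once if the clamp that holds the housing is pulled off by more than 8 mm (value of joint nest_clamp above 0.008 m).
It also fails if it takes over 38 s, if anything falls off the work surface, if the arm or the gripper's body presses on something with over 40 N, if the wrist force passes 120 N, or if a joint passes its speed limit or range.

## Working session

There is one attempt and no reset: what is moved stays moved. The work goes in short steps, Python scripts to look and compute and a shell command to move; the robot and the scene stay as the last step left them, time stands still between calls to the robot, and variables do not carry over. Pictures are saved under pics/ and viewed, at most 10 in all, crops included, and the job is handed in when it is done.

```bash
mkdir -p pics; python3 - <<'E'
from cell import r, snapshot
import cv2, numpy as np, pickle
for n in("side","top"):
    s=snapshot(n); cv2.imwrite(f"pics/{n}0.png",s["img"]); pickle.dump(s,open(f"{n}0.pkl","wb"))
    print(n,s["fx"],s["cx"],s["cy"],np.round(s["cam_to_world"],3).tolist())
print(r.state())
E
```

```text
side 610.7045274865218 311.2576036044049 241.73468580275136 [[0.999, -0.016, 0.031, 0.561], [-0.032, -0.774, 0.632, -0.409], [0.014, -0.633, -0.774, 0.748], [0.0, 0.0, 0.0, 1.0]]
top 525.1696837500183 312.91494866414484 236.0475875824369 [[-0.026, -0.994, 0.102, 0.537], [-1.0, 0.026, -0.003, 0.078], [0.0, -0.102, -0.995, 0.9], [0.0, 0.0, 0.0, 1.0]]
{'clock': 0.1, 'joint_pos': array([-1.21492178,  0.46936788, -0.04860223,  1.53355288,  0.02409674,
        1.14100402, -0.08234016]), 'joint_vel': array([ 1.49412787e-03, -1.22216282e-03, -6.22575795e-05, -2.97879128e-03,
        7.61834802e-04, -1.45753944e-04,  5.48705816e-04]), 'joint_torque': array([ 9.48708439e-04, -5.11514211e+01, -4.68382775e-02, -2.38391054e+01,
        1.08435354e-02,  4.30740460e-03, -2.28110258e-05]), 'tcp_pos': array([0.25313117, 0.62512542, 0.19997079]), 'eef_rot': array([-3.13984677e+00,  5.40456098e-05,  2.75681168e+00]), 'ft_force': array([-0.13391474, -0.12632431, -0.01398169]), 'ft_torque': array([-0.01010745,  0.00371309,  0.00483246]), 'grip_force': 0.0, 'gripper_width': 0.08517163946022921}
```

View pics/side0.png

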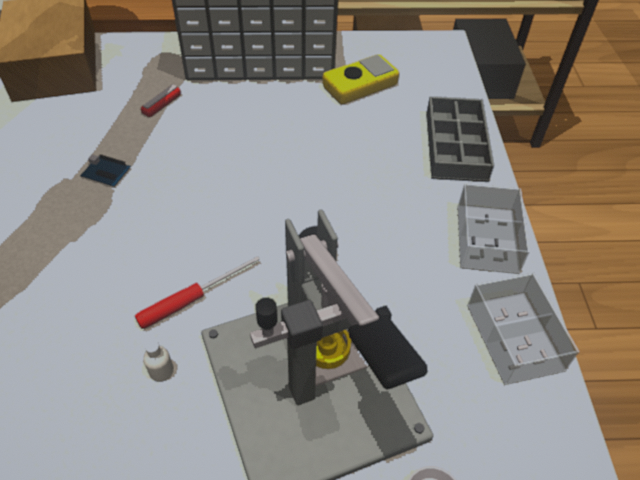

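View pics/top0.png

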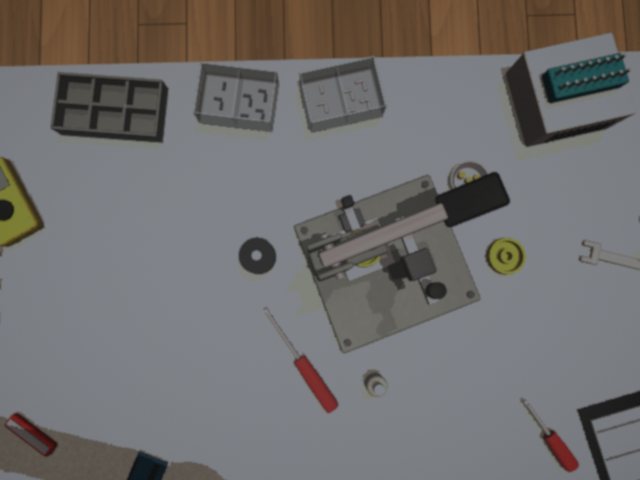

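The side view shows the knob at about (266,313), the guide block at (302,325) and the paddle at (395,350). In the top view they are at about (434,290), (418,264) and (474,198). The lever's free end points to -y, and the knob slides towards the robot.

```bash
cat > h.py <<'E'
import numpy as np, cv2
def pts(s):
    z=s["z_map"]; v,u=np.mgrid[:480,:640]
    p=np.stack([(u-s["cx"])/s["fx"]*z,(v-s["cy"])/s["fy"]*z,z,np.ones_like(z)],-1)
    return (p@s["cam_to_world"].T)[...,:3]
def blob(s,seed,zlo,zhi,vmax=75):
    P=pts(s); m=((P[...,2]>zlo)&(P[...,2]<zhi)&(s["img"].max(-1)<vmax)&(s["z_map"]>0)).astype(np.uint8)
    n,l,st,c=cv2.connectedComponentsWithStats(m,connectivity=4)
    k=l[seed[1],seed[0]]; return P[l==k] if k else None
E
python3 - <<'E'
import pickle
from h import *
T=pickle.load(open("top0.pkl","rb"));S=pickle.load(open("side0.pkl","rb"))
for nm,s,seed,lo,hi in(("knob T",T,(434,290),.21,.27),("knob S",S,(266,306),.2,.27),("paddle T",T,(474,198),.2,.28),("paddle S",S,(395,350),.2,.28),("guide T",T,(420,262),.15,.24),("guide S",S,(300,320),.15,.24)):
    p=blob(s,seed,lo,hi,90)
    if p is None: print(nm,"none",pts(s)[seed[1],seed[0]],s["img"][seed[1],seed[0]]);continue
    q=p[p[:,2]>np.percentile(p[:,2],95)-.006].astype(np.float32)
    rc=cv2.minAreaRect(q[:,:2]*1000)
    print(nm,len(p),p.min(0).round(3),p.max(0).round(3),"top mean",q.mean(0).round(4),"rect",np.round(rc[0],1),np.round(rc[1],1),round(rc[2],1))
E
```

```text
knob T 296 [ 0.522 -0.088  0.214] [ 0.543 -0.066  0.245] top mean [ 0.5325 -0.077   0.2414] rect [532.6 -77. ] [21.3 20.5] 64.4
knob S 615 [ 0.524 -0.089  0.2  ] [ 0.545 -0.067  0.246] top mean [ 0.5341 -0.0792  0.2428] rect [534.  -77.9] [20.3 20.6] 38.1
paddle T 2380 [ 0.613 -0.17   0.22 ] [ 0.678 -0.083  0.259] top mean [ 0.6547 -0.1511  0.2542] rect [ 654.2 -149.4] [45.  31.7] 19.0
paddle S 3557 [ 0.597 -0.171  0.2  ] [ 0.679 -0.017  0.261] top mean [ 0.6558 -0.1545  0.256 ] rect [ 655.2 -151.2] [43.4 30.8] 17.0
guide T 1053 [ 0.517 -0.085  0.15 ] [ 0.605 -0.036  0.24 ] top mean [ 0.5329 -0.0686  0.2283] rect [532.8 -69.6] [ 6.3 19.1] 87.3
guide S 3663 [ 0.518 -0.133  0.15 ] [0.659 0.066 0.24 ] top mean [ 0.6344 -0.1028  0.2365] rect [ 634.  -102.5] [54.7 31.7] 45.9
```

```bash
cat >> h.py <<'E'
from scipy.spatial.transform import Rotation as Ro
def go(st,p,yaw):
    R=Ro.from_euler("xyz",st["eef_rot"]); t=Ro.from_euler("xyz",[np.pi,0,yaw])
    print("shift cm",(R.inv().apply(np.array(p)-st["tcp_pos"])*100).round(2),"turn",(R.inv()*t).as_rotvec().round(3))
E
python3 - <<'E'
import pickle
from h import *
from cell import r
T=pickle.load(open("top0.pkl","rb"));S=pickle.load(open("side0.pkl","rb"))
p=blob(T,(474,198),.21,.28,60); rc=cv2.minAreaRect(p[:,:2].astype(np.float32)*1000); print("paddle",rc)
for s in (T,S):
    P=pts(s); m=(P[...,0]>.45)&(P[...,0]<.75)&(P[...,1]>-.2)&(P[...,1]<.25)&(P[...,2]<.5)
    q=P[m]; print("highest",q[q[:,2].argsort()[-300::60]].round(3).tolist())
a=np.deg2rad(19)
# hinge uprights/lever direction: lever centre line in top view (pinkish bar) 
go(r.state(),[.533,-.078,.30],a)
E
```

```text
paddle ((646.4599609375, -125.9156494140625), (44.65491485595703, 79.51666259765625), 19.741296768188477)
highest [[0.662, -0.143, 0.255], [0.651, -0.163, 0.255], [0.669, -0.15, 0.256], [0.647, -0.162, 0.257], [0.641, -0.162, 0.257]]
highest [[0.673, -0.152, 0.258], [0.677, -0.151, 0.258], [0.667, -0.153, 0.258], [0.672, -0.154, 0.259], [0.672, -0.157, 0.259]]
shift cm [-52.33 -54.68  -9.9 ] turn [-1.000e-03  2.000e-03  2.425e+00]
```

```bash
python3 -m creep '[[5,[0,0,-5],[0,0,0.1]],[5,[-1,-1,-10],[0,0,0.24]],[5,[-4,-4.2,-11],[0,0,0.38]],[5,[-7,-7.3,-11],[0,0,0.52]],[5,[-10,-10.5,-11],[0,0,0.66]],[5,[-13,-13.6,-11],[0,0,0.8]],[5,[-16,-16.7,-11],[0,0,0.94]],[5,[-19,-19.9,-11],[0,0,1.08]]]' 40
python3 -c "
from h import *;from cell import r
go(r.state(),[.533,-.078,.31],.34)"
```

```text
clock: 0.9
tcp_pos: [0.355, 0.368, 0.3106]
eef_rot: [-3.141, 0.0, 1.671]
ft_force: [0.4, -0.0, 0.9]
gripper_width: 0.0505
grip_force: 0.0
shift cm [-46.16  13.24   0.06] turn [-0.000e+00  1.000e-03  1.331e+00]
```

```bash
python3 -m creep '[[5,[-4.5,1.3,0],[0,0,0.14]],[5,[-9,2.6,0],[0,0,0.28]],[5,[-13.5,3.9,0],[0,0,0.42]],[5,[-18,5.2,0],[0,0,0.56]],[5,[-22.5,6.5,0],[0,0,0.7]],[5,[-27,7.8,0],[0,0,0.84]],[5,[-31.5,9.1,0],[0,0,0.98]],[5,[-36,10.4,0],[0,0,1.12]]]'
python3 -c "
from h import *;from cell import r
go(r.state(),[.533,-.078,.31],.34)"
```

```text
clock: 1.7
tcp_pos: [0.4963, 0.0211, 0.3108]
eef_rot: [-3.141, -0.0, 0.551]
ft_force: [0.2, -0.1, -0.4]
gripper_width: 0.0501
grip_force: 0.0
shift cm [-2.07 10.36  0.08] turn [-0.001 -0.     0.211]
```

```bash
python3 -m creep '[[5,[-1,4,0],[0,0,0.1]],[5,[-2,8,0],[0,0,0.21]],[5,[-2.1,10.4,0],[0,0,0.21]],[5,[-2.1,10.4,0],[0,0,0.21]],[5,[-2.1,10.4,0],[0,0,0.21]]]'
python3 - <<'E'
from h import *;from cell import r,snapshot
import pickle
s=snapshot("side");cv2.imwrite("pics/s1.png",s["img"][100:450,150:520])
go(r.state(),[.533,-.078,.212],.34)
E
```

```text
clock: 2.2
tcp_pos: [0.533, -0.0762, 0.3103]
eef_rot: [-3.141, 0.001, 0.346]
ft_force: [-0.6, 0.4, 0.3]
gripper_width: 0.0503
grip_force: 0.0
shift cm [-0.09  0.27  9.84] turn [-0.001  0.001  0.008]
```

View pics/s1.png

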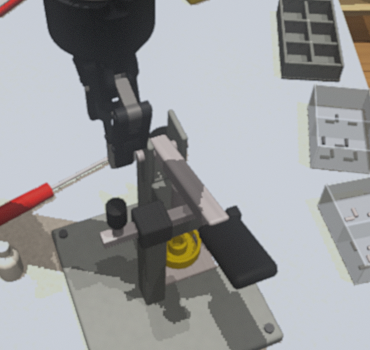

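The gripper (about (125,120) in the crop) hangs above the knob at (115,213), and its fingers straddle along the lever direction. The way down is clear.

```bash
python3 -m creep '[[5,[-0.1,0.2,3],[0,0,0]],[5,[-0.1,0.2,6],[0,0,0]],[5,[-0.1,0.2,8],[0,0,0]],[5,[-0.1,0.2,9.7],[0,0,0]],[5,[-0.1,0.2,9.7],[0,0,0]]]'
python3 -m creep '[[1.5,[0,0,0],[0,0,0]],[1.5,[0,0,0],[0,0,0]],[1.5,[0,0,0],[0,0,0]],[1.5,[0,0,0],[0,0,0]],[1.5,[0,0,0],[0,0,0]],[1.5,[0,0,0],[0,0,0]]]' 40
```

```text
clock: 2.75
tcp_pos: [0.5311, -0.0763, 0.2116]
eef_rot: [-3.139, 0.005, 0.35]
ft_force: [-1.3, -0.2, -0.4]
gripper_width: 0.0501
grip_force: 0.0
clock: 3.35
tcp_pos: [0.5332, -0.0787, 0.2141]
eef_rot: [-3.142, -0.0, 0.347]
ft_force: [0.2, -0.1, 0.9]
gripper_width: 0.0152
grip_force: 0.0
```

```bash
python3 - <<'E'
from h import *;from cell import r,snapshot
s=snapshot("side");c=cv2.resize(s["img"][200:420,190:430],None,fx=2.5,fy=2.5)
t=snapshot("top");d=cv2.resize(t["img"][170:360,330:530],None,fx=2.0,fy=2.5)
cv2.imwrite("pics/s2.png",np.hstack([cv2.resize(c,(400,500)),cv2.resize(d,(400,500))]))
print(r.state())
E
```

```text
{'clock': 3.45, 'joint_pos': array([-0.50206337,  0.26927553,  0.69996383,  1.87208482, -0.19679416,
        1.06968674, -0.94870363]), 'joint_vel': array([ 0.00131889,  0.00049795,  0.00135247,  0.00222667,  0.00271052,
       -0.00111143,  0.0002582 ]), 'joint_torque': array([-6.40106038e-03, -3.17164779e+01,  4.52896670e+00, -2.25483298e+01,
        9.89874388e-03,  8.02754621e-04, -2.36410106e-04]), 'tcp_pos': array([ 0.53313622, -0.07871206,  0.2139197 ]), 'eef_rot': array([-3.14151720e+00, -9.34211981e-05,  3.46734868e-01]), 'ft_force': array([0.00913574, 0.393807  , 0.26659629]), 'ft_torque': array([-0.02439059, -0.00915908, -0.00121291]), 'grip_force': 0.0, 'gripper_width': 0.014728938587760615}
```

View pics/s2.png

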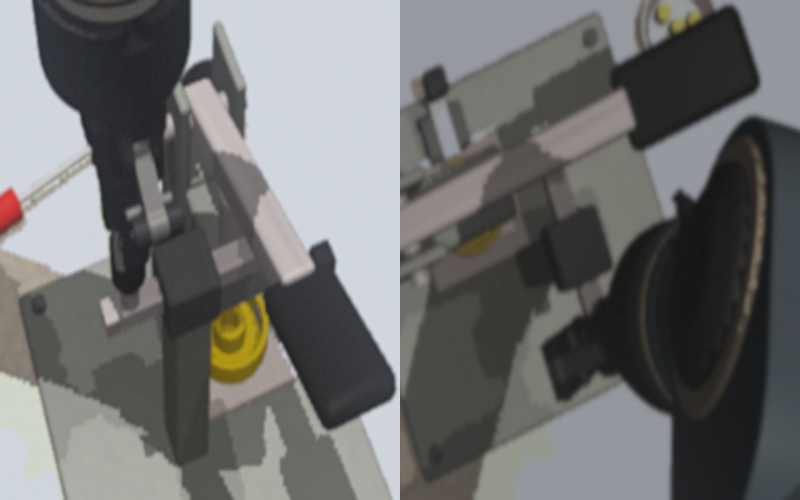

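The fingers closed to the commanded 15 mm with no grip force, so it's unclear whether the knob at (130,262) is between them. I'll check the depth around the knob.

```bash
python3 - <<'E'
from h import *;from cell import r,snapshot
s=snapshot("side");P=pts(s)
for v in range(285,336,5): print(v,[tuple((P[v,u]*1000).astype(int).tolist()) for u in range(256,287,5)])
c=s["img"][255:345,230:320]; cv2.imwrite("pics/s3.png",cv2.resize(cv2.convertScaleAbs(c,alpha=2.2,beta=20),None,fx=6,fy=6,interpolation=cv2.INTER_CUBIC))
E
```

```text
285 [(528, -101, 312), (533, -100, 310), (537, -97, 306), (541, -88, 294), (547, -124, 343), (551, -124, 344), (555, -124, 344)]
290 [(527, -96, 297), (532, -100, 302), (536, -95, 295), (542, -120, 331), (547, -127, 341), (551, -128, 343), (555, -128, 343)]
295 [(527, -97, 290), (532, -100, 295), (538, -126, 333), (543, -126, 333), (547, -131, 341), (551, -131, 340), (555, -132, 341)]
300 [(524, -72, 246), (532, -101, 288), (538, -125, 324), (543, -137, 341), (547, -137, 342), (551, -136, 340), (555, -135, 339)]
305 [(524, -75, 241), (532, -111, 295), (538, -122, 313), (543, -137, 335), (547, -139, 338), (551, -138, 337), (555, -138, 335)]
310 [(524, -80, 241), (530, -93, 260), (537, -122, 305), (542, -137, 328), (544, -95, 262), (549, -87, 250), (553, -55, 201)]
315 [(523, -81, 232), (530, -93, 252), (535, -99, 261), (539, -96, 255), (544, -94, 253), (547, -57, 193), (553, -62, 201)]
320 [(508, 46, 18), (528, -86, 230), (533, -87, 232), (538, -86, 231), (543, -81, 222), (547, -56, 182), (553, -68, 202)]
325 [(509, 35, 23), (528, -86, 221), (533, -87, 223), (538, -87, 223), (542, -68, 192), (547, -69, 194), (553, -70, 194)]
330 [(521, -73, 191), (526, -75, 193), (532, -83, 207), (537, -82, 205), (542, -75, 193), (547, -75, 193), (553, -75, 193)]
335 [(521, -81, 194), (526, -80, 192), (532, -81, 193), (537, -82, 195), (542, -81, 194), (547, -78, 188), (552, -76, 184)]
```

View pics/s3.png

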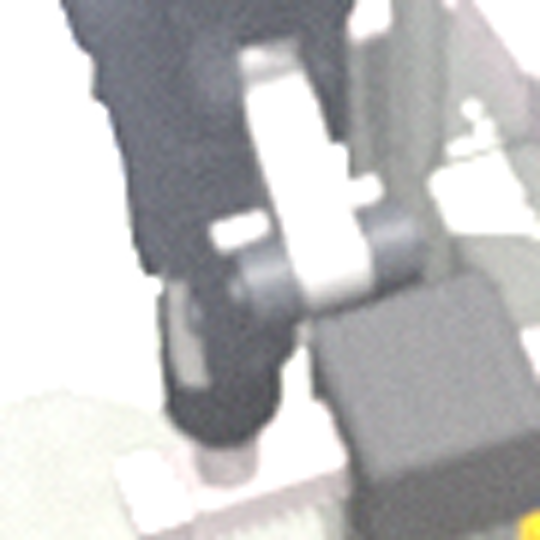

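The knob (crop rows 310–440) shows unobstructed, with the fingertips ending just above it, even though the reported TCP is 0.214. I'll measure the gripper's true position from the depth data.

```bash
python3 - <<'E'
from h import *;from cell import r,snapshot
import pickle
a=np.deg2rad(19.7); ex=np.array([np.cos(a),np.sin(a)]); ey=np.array([-np.sin(a),np.cos(a)])
c=r.state()["tcp_pos"]
for n in("side","top"):
    s=snapshot(n); P=pts(s); b=pickle.load(open(n+"0.pkl","rb"))
    new=(b["z_map"]-s["z_map"]>.012)&(s["z_map"]>0)
    print(n,"table z",np.median(P[...,2][(abs(P[...,2])<.02)&~new]).round(4))
    Q=P[new]; d=Q-c; u=d[:,:2]@ex; w=d[:,:2]@ey
    for lo in np.arange(-.02,.2,.015):
        k=(d[:,2]>=lo)&(d[:,2]<lo+.015)&(abs(u)<.08)&(abs(w)<.08)
        if k.sum()>3: print("dz %.3f n %d  x %s  y %s"%(lo,k.sum(),(np.percentile(u[k],[2,98])*1000).round(),(np.percentile(w[k],[2,98])*1000).round()))
E
```

```text
side table z 0.0006
dz 0.025 n 52  x [-10.  12.]  y [-19.  13.]
dz 0.040 n 155  x [-10.   8.]  y [-21.  13.]
dz 0.055 n 23  x [-10.  -8.]  y [-14.  15.]
dz 0.070 n 172  x [-12.   3.]  y [-39.  18.]
dz 0.085 n 224  x [-16.  17.]  y [-48.  11.]
dz 0.100 n 237  x [-16.  18.]  y [-58.  16.]
dz 0.115 n 819  x [-17.  18.]  y [-63. -17.]
dz 0.130 n 670  x [-18.  19.]  y [-51. -13.]
dz 0.145 n 354  x [-13.  12.]  y [-39. -29.]
dz 0.160 n 1007  x [-36.  30.]  y [-37.  -4.]
dz 0.175 n 1172  x [-36.  31.]  y [-37.  -3.]
dz 0.190 n 2069  x [-36.  33.]  y [-36.   3.]
top table z -0.0013
dz 0.025 n 6  x [ 7. 11.]  y [14. 18.]
dz 0.040 n 8  x [ 6. 11.]  y [14. 22.]
dz 0.070 n 44  x [ 1. 13.]  y [19. 37.]
dz 0.085 n 71  x [-12.  15.]  y [21. 48.]
dz 0.100 n 36  x [-12.  16.]  y [21. 52.]
dz 0.115 n 404  x [-12.  12.]  y [45. 64.]
dz 0.130 n 207  x [-10.  11.]  y [35. 51.]
dz 0.145 n 83  x [-10.  18.]  y [33. 40.]
dz 0.160 n 213  x [-25.  37.]  y [ 5. 38.]
dz 0.175 n 251  x [-24.  37.]  y [ 6. 38.]
dz 0.190 n 570  x [-21.  37.]  y [ 4. 38.]
```

The cameras show the gripper centred over the knob laterally. Its true fingertips are about 34 mm above the reported TCP, so they closed just above the knob top at 0.244. I'll allow for that offset: open, go 34 mm lower while watching the force, then grip.

```bash
python3 -m creep '[[5,[0,0,0],[0,0,0]],[5,[0,0,0],[0,0,0]],[5,[0,0,0],[0,0,0]],[5,[0,0,1],[0,0,0]],[5,[0,0,2],[0,0,0]],[5,[0,0,3],[0,0,0]],[5,[0,0,3.4],[0,0,0]],[5,[0,0,3.4],[0,0,0]]]'
python3 -m creep '[[1.5,[0,0,0],[0,0,0]],[1.5,[0,0,0],[0,0,0]],[1.5,[0,0,0],[0,0,0]],[1.5,[0,0,0],[0,0,0]],[1.5,[0,0,0],[0,0,0]],[1.5,[0,0,0],[0,0,0]]]' 40
```

```text
clock: 4.4
tcp_pos: [0.5325, -0.0786, 0.1788]
eef_rot: [-3.141, 0.002, 0.347]
ft_force: [0.5, 0.2, 0.8]
gripper_width: 0.0502
grip_force: 0.0
clock: 5.0
tcp_pos: [0.5332, -0.0782, 0.1803]
eef_rot: [-3.141, -0.0, 0.347]
ft_force: [-2.3, 2.3, 5.6]
gripper_width: 0.021
grip_force: 39.4
```

Gripped the knob: 21 mm opening, 39 N. Now I'll pull it back along tool -x.

```bash
python3 -m creep '[[1.5,[-0.6,0,0],[0,0,0]],[1.5,[-1.2,0,0],[0,0,0]],[1.5,[-1.8,0,0],[0,0,0]],[1.5,[-2.4,0,0],[0,0,0]],[1.5,[-3,0,0],[0,0,0]],[1.5,[-3.5,0,0],[0,0,0]],[1.5,[-3.9,0,0],[0,0,0]],[1.5,[-3.9,0,0],[0,0,0]]]'
python3 -m creep '[[1.5,[0,0,0],[0,0,0]],[1.5,[0,0,0],[0,0,0]],[1.5,[0,0,0],[0,0,0]]]'
```

```text
clock: 5.8
tcp_pos: [0.496, -0.0916, 0.1802]
eef_rot: [-3.14, -0.0, 0.347]
ft_force: [-1.8, 4.7, 6.4]
gripper_width: 0.0205
grip_force: 40.2
clock: 6.1
tcp_pos: [0.496, -0.0916, 0.1802]
eef_rot: [-3.14, 0.0, 0.347]
ft_force: [-1.8, 4.8, 7.0]
gripper_width: 0.021
grip_force: 40.2
```

Moved 39.5 mm. Next I'll release, rise and check that the catch stayed back.

```bash
python3 -m creep '[[5,[0,0,0],[0,0,0]],[5,[0,0,0],[0,0,0]],[5,[0,0,0],[0,0,0]],[5,[0,0,-4],[0,0,0]],[5,[0,0,-8],[0,0,0]],[5,[0,0,-11],[0,0,0]],[0,[0,0,-11],[0,0,0]],[0,[0,0,-11],[0,0,0]]]'
python3 - <<'E'
from h import *;from cell import r,snapshot
s=snapshot("side");cv2.imwrite("pics/s4.png",s["img"][100:450,150:520])
P=pts(s)
m=(P[...,2]>.215)&(P[...,2]<.25)&(P[...,0]>.45)&(P[...,0]<.56)&(P[...,1]>-.13)&(P[...,1]<-.05)&(s["z_map"]>0)
print("knob",P[m].min(0),P[m].max(0))
go(r.state(),[.6465,-.126,.29],.34)
E
```

```text
clock: 6.9
tcp_pos: [0.4963, -0.0923, 0.2898]
eef_rot: [3.141, -0.0, 0.346]
ft_force: [-0.9, -0.0, -1.2]
gripper_width: 0.0218
grip_force: 0.0
knob [ 0.48661576 -0.10259974  0.21553268] [ 0.5077641  -0.07962594  0.24567118]
shift cm [13.03  8.31 -0.13] turn [-0.001  0.002  0.007]
```

View pics/s4.png

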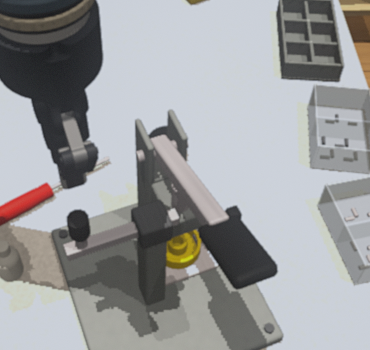

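The knob is at (77,222) in the crop, 38 mm back from where it was. The bolt end shows short of the lever at (175,215), and the lever is still up. Next I'll go over the paddle at (240,250) with the fingers shut.

```bash
python3 -m creep '[[0,[4,2.5,0],[0,0,0]],[0,[8,5,0],[0,0,0]],[0,[12,8,0],[0,0,0]],[0,[13,9,0],[0,0,0]],[0,[13,9,0],[0,0,0]],[0,[13,9,2],[0,0,0]],[0,[13,9,5],[0,0,0]],[0,[13,9,6],[0,0,0]]]'
python3 -m creep '[[0,[0,0,1],[0,0,0]],[0,[0,0,2],[0,0,0]],[0,[0,0,3],[0,0,0]],[0,[0,0,4],[0,0,0]]]'
```

```text
clock: 7.75
tcp_pos: [0.6461, -0.1313, 0.2261]
eef_rot: [-3.137, 0.006, 0.346]
ft_force: [0.5, -0.4, 0.5]
gripper_width: -0.0
grip_force: 0.0
clock: 8.15
tcp_pos: [0.6505, -0.1334, 0.1909]
eef_rot: [3.139, -0.003, 0.346]
ft_force: [1.1, -1.5, 4.6]
gripper_width: 0.0001
grip_force: 2.1
```

Contact at about 5 N; the lever is moving. Pushing on.

```bash
python3 -m creep '[[0,[0,0,1],[0,0,0]],[0,[0,0,2],[0,0,0]],[0,[0,0,3],[0,0,0]],[0,[0,0,4],[0,0,0]],[0,[0,0,5],[0,0,0]],[0,[0,0,6],[0,0,0]],[0,[0,0,6],[0,0,0]]]'
python3 -m creep '[[0,[0,0,0.7],[0,0,0]],[0,[0,0,1.4],[0,0,0]],[0,[0,0,2.1],[0,0,0]],[0,[0,0,2.1],[0,0,0]]]'
```

```text
clock: 8.85
tcp_pos: [0.6479, -0.1313, 0.1276]
eef_rot: [-3.139, 0.003, 0.347]
ft_force: [-0.9, -0.2, 1.1]
gripper_width: 0.0002
grip_force: 0.0
clock: 9.25
tcp_pos: [0.649, -0.1315, 0.1075]
eef_rot: [-3.141, 0.001, 0.348]
ft_force: [-0.1, 0.5, -0.4]
gripper_width: -0.0002
grip_force: 0.0
```

```bash
python3 - <<'E'
from h import *;from cell import r,snapshot
s=snapshot("side");cv2.imwrite("pics/s5.png",s["img"][100:450,150:520]); P=pts(s)
print(r.state()["tcp_pos"],r.state()["ft_force"])
p=blob(s,(412,370),.05,.28,60)
if p is not None: print("paddle",p.min(0),p.max(0),np.median(p,0))
E
```

```text
[ 0.64893541 -0.13205987  0.10781226] [ 0.4187578  -0.10137516 -0.70442798]
paddle [ 0.61271364 -0.19206597  0.11762319] [ 0.68172921 -0.09357033  0.27996969] [ 0.64741814 -0.15367203  0.15112944]
```

View pics/s5.png

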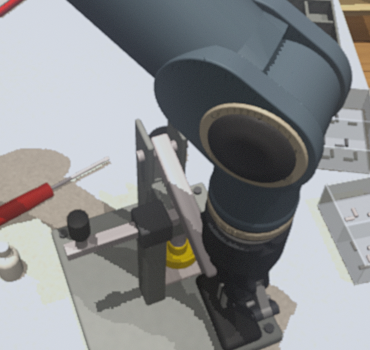

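The lever is nearly down, with the paddle at (235,310) in the crop and the fingers on it. The catch knob is still back at (77,222). I'll push the last bit in small steps.

```bash
python3 -m creep '[[0,[0,0,0.4],[0,0,0]],[0,[0,0,0.8],[0,0,0]],[0,[0,0,0.8],[0,0,0]]]'
python3 -m creep '[[0,[0,0,0.4],[0,0,0]],[0,[0,0,0.4],[0,0,0]]]'
```

```text
clock: 9.6
tcp_pos: [0.6494, -0.1323, 0.1006]
eef_rot: [-3.142, -0.0, 0.347]
ft_force: [0.1, 0.4, 0.9]
gripper_width: -0.0
grip_force: 0.4
clock: 9.8
tcp_pos: [0.6498, -0.1324, 0.0996]
eef_rot: [-3.141, -0.002, 0.347]
ft_force: [-3.9, 2.6, 15.8]
gripper_width: 0.0001
grip_force: 7.4
```

Hard stop reached: 16 N, with no further sinking. Lifting off.

```bash
python3 -m creep '[[0,[0,0,-2],[0,0,0]],[0,[0,0,-6],[0,0,0]],[0,[0,0,-10],[0,0,0]],[0,[0,0,-14],[0,0,0]],[0,[0,0,-18],[0,0,0]],[0,[0,0,-21],[0,0,0]],[0,[0,0,-21],[0,0,0]],[0,[0,0,-21],[0,0,0]]]'
python3 - <<'E'
from h import *;from cell import r,snapshot
s=snapshot("side");cv2.imwrite("pics/s6.png",s["img"][100:450,150:520]); P=pts(s)
print(r.state()["tcp_pos"],r.state()["ft_force"])
for sd in((412,370),(400,375),(395,385)):
    p=blob(s,sd,.08,.2,60)
    if p is not None: print("paddle",len(p),p.min(0),p.max(0),np.median(p,0))
m=(P[...,2]>.215)&(P[...,2]<.25)&(P[...,0]>.45)&(P[...,0]<.56)&(P[...,1]>-.13)&(P[...,1]<-.05)&(s["z_map"]>0)
print("knob",P[m].min(0),P[m].max(0))
E
```

```text
clock: 10.6
tcp_pos: [0.6492, -0.1327, 0.3066]
eef_rot: [3.141, -0.0, 0.346]
ft_force: [0.7, 0.8, -0.6]
gripper_width: -0.0001
grip_force: 0.0
[ 0.64868934 -0.13229511  0.3054437 ] [-0.25121047  0.05997469  0.09319272]
knob [ 0.48656385 -0.10200925  0.21541751] [ 0.50787428 -0.07958747  0.2461205 ]
```

View pics/s6.png

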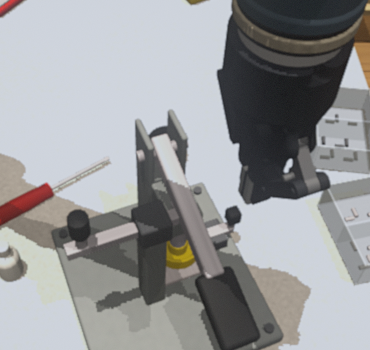

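The lever is down with the paddle at crop (230,310), the catch is back at (77,222), the clamp head shows at (233,213), and the arm is clear. I'll check the paddle height and hand in.

```bash
python3 - <<'E'
from h import *;from cell import r,snapshot
P=pts(snapshot("side")); z=P[405:415,375:385].reshape(-1,3); m=np.median(z,0); print(m)
if m[2]<.14: print(r.hand_in())
E
```

```text
[ 0.65176386 -0.13689223  0.12722848]
the job is handed in; nothing more can be done
None
```

The job is handed in: the catch is back about 38 mm, the lever is down on its stop (paddle about 127 mm above the table), the clamp was not touched, and the arm is clear of everything; the judge's verdict was not shown.

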